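Lift the gingerbread off the sheet and stack it

ROBOT

A 6-joint arm with a two-finger parallel gripper is mounted at the origin on a cart in front of the work surface, level with it; the furniture and walls round the work are solid. World frame = base frame: x ahead of the robot, y to its left, z up, the work surface at z = 0. Lengths are in m, angles in rad, forces in N, time in s.
With the tool pointing down it reaches from about 0.325 to 0.775 m from the base axis. Payload 5.5 kg.
Tool frame: the origin (TCP) lies at the very end of the fingers, on their centre line; the grasp point (between the pads) lies 19 mm behind it; z points along the fingers, y is the line along which they close (so a half turn about z gives the same grasp; the last joint's range is limited). The gripper opens to 88 mm and grips with 3 to 60 N. Pads are 20 mm wide; open, the fingers measure 115 mm over their backs; the gripper's body (75 mm by 178 mm) begins 61 mm behind the grasp point.
Start: joints at [-0.057, 0.091, 1.231, -0, 1.82, -0.057], TCP at [0.6, -0, 0.186] pointing down, gripper open.
Joint ranges: [-2.87, 2.87], [-0.86, 2.18], [0.17, 2.46], [-1.51, 4.65], [0.06, 2.69], [-2.65, 2.65]. Speed limits (rad/s): [2.57, 2.57, 3.01, 3.14, 3.14, 3.14].

INTERFACE

Orientations are given as [roll, pitch, yaw] about the fixed x, y, z axes, in that order (R = Rz(yaw) Ry(pitch) Rx(roll)).
In Python, from bench import env, grab_frame, spotter gives the robot as it stands. The module is installed in compiled form; this text tells all that it offers. Calls block until the motion is done:
- env.movep(position, orientation): joint-space move of the TCP to a pose.
- env.move_straight(position, v=0.15, ori=None, max_force=None): straight line of the TCP; ori=None keeps the orientation; v is the mean speed in m/s. With max_force (N) it stops when the force on the tool has changed by that much, and returns True; else False.
- env.move_j(angles): joint-space move.
- env.open_gripper() and env.grab(f_grip=None): open the fingers fully, or close them until they stop; f_grip is the grip in N (None keeps the last).
- env.wait(seconds).
- env.inverse_kinematics(position, orientation): joint angles nearest the present ones, or None.
- env.sense(): the state.
- grab_frame(name): name is "scene" or "side" or "wrist"; returns a dict with "image" (400x640x3 uint8, red, green, blue), "camera_matrix" (3x3 intrinsics, pixels), "R" (3x3) and "t" (3): a world point X has camera coordinates R X + t. Camera axes: x right, y down, z forward; pixel columns grow to the right and rows downward; lengths in m; the calibration is good to about 2 mm. A picture is of the moment at which its call begins. There is no depth.
A pose or a line that the arm cannot do raises env.IKError and nothing moves.
- env.finish_job(): hands the job in; it is judged then, once.
Trained networks look in a picture, given as the dict that the camera call returned (one of the last four; its "shot" number tells which), for a name from the list of things; names that differ only in an ending like _2 or _b are one class to them, and where a whole thing is asked for, a point or a joint stands for the part that bears it (a point fixed in the world has none). Each returns a list of dicts, best first, with "p" (0 to 1); they miss things now and then, are a little off and sometimes report something else, mostly with a low value. They report only what shows in the picture. A call takes as long as a camera call. They do not tell look-alikes from the thing itself.
- spotter.cut_out(query, picture): "mask" (400x640 bool, what is visible of it) and "extent" ([left, top, right, bottom] in pixels, round what is visible of it).
- spotter.pinpoint(query, picture): "position" ([column, row] in pixels: a listed point, or the origin of a listed thing).
The state is a dict: "clock": time; "qpos": joint angles; "joint_vel": joint speeds; "joint_torque": joint torques, N m; "eef_pos": TCP position; "eef_rot": TCP orientation; "ft_force": force on the tool from outside, world axes, zero at the start; "ft_torque": the same for the moment, N m; "opening": finger opening in m; "gripper_force": force on a finger pad.
Only numpy, scipy, OpenCV 4.12 (cv2) and the standard library are available. Lean on these libraries where they do the work, as an engineer would, in place of code of your own. Each camera call takes 0.05 s, during which the arm holds its last target. There are 200 camera calls.

TASK

Use the steel turner to get under the gingerbread slab on the baking sheet and lift it off, then stack it squarely on top of the two slabs in the sloped stand, right down against the stop tabs. The gingerbread is brittle and goes out for sale: never touch it with the gripper or arm, do not drop it or press hard on it, and leave the cutter ring and the red-lidded tub where they are. Finish with the turner lying flat on its blade on the table, the stack undisturbed.

Things in the scene. Friction and masses are not known exactly. Their poses are not given: they have to be found in the camera images.
- slab: The gingerbread slab to move: brown, 90 (its x) by 110 (its y) by 10 mm thick, rows of small docking holes on top; about 110 g, slippery on metal. Origin: centre of its underside, z up. Its lower edges are bevelled (6 mm in, 4 mm up): a blade edge held down on the sheet rides in under it once the far rim backs the slab.
- sheet: Dark steel baking sheet, fixed, 200 (x) by 190 (y) mm; its plate is 3 mm thick. Origin: centre, at table level; z up, x points away from its open edge. Rims 16 mm high on three sides: inner face of the far rim at x = +95 mm, of the side rims at y = +-95 mm; the edge at x = -100 mm, towards the robot, has no rim.
- turner: Cranked turner, 200 g, lying flat on its blade. Origin: middle of the blade's rear end, at its underside; x points to the tip, z up. Blade 92 mm long (x 0 to 92), 60 wide, 3 thick, thinned over the last 24 mm to a 1.2 mm edge. At x = 0 an upright heel, 16 mm high and as wide as the blade, stops what lies on it; behind it a neck rises to the handle.
- turner_grip (a point): Where to grip the turner: a point on the middle line of its black handle, 62 mm behind the heel and 46 mm above the blade's underside. The handle is 22 mm wide (across, y), 18 mm high and runs parallel to the blade from 30 to 140 mm behind the heel.
- turner_tip (a point): Middle of the blade's front edge, underside (92 mm ahead of the turner's origin).
- bed: Sloped bed of the aluminium stand, fixed, rising at 28 degrees away from the robot. x points up the slope, z square to the bed. Origin: on its surface, under the middle of a seated slab. Two stop tabs at the low end (inner face x = -45 mm, 42 mm high, 3 thick) leave a 76 mm gap (y -38 to 38) for the turner; cheeks (inner faces y = +-60 mm) run 30 mm up, then flare out to 44 mm.
- pile_low: Lower slab already in the stand, same size as the other; lies on the bed.
- pile_top: Upper slab already in the stand, same size; the moved slab goes on top of it, its underside 20 mm above the bed.
- cutter_large: Plain metal pastry cutter ring, 70 mm wide, 35 mm high, standing on the table: leave it alone. Origin: centre of its underside.
- tub_red: White tub with a red lid, 74 mm wide, 70 mm high: leave it alone. Origin: centre of its underside.
Not all that is in view belongs to the job. What is shaped like the slab but purple is not meant.

How it is judged:
On the way, in this order (a step that is already met when the one before it is completed fails the run):
1. the slab is carried by the turner, 3 cm or more clear of the sheet (contact force between slab and turner above 0.3 N and contact force between slab and sheet below 0.05 N and z of slab in the frame of sheet above 0.03 m), for 0.2 s.
2. the slab lies squarely on the pile and the turner has been drawn out (x of slab in the frame of bed between -0.005 and 0.005 m and y of slab in the frame of bed between -0.008 and 0.008 m and z of slab in the frame of bed between 0.017 and 0.023 m and angle between the x axis of slab and the x axis of bed, either way round below 0.08 rad and angle between the z axis of slab and the z axis of bed, either way round below 0.06 rad and contact force between slab and turner below 0.05 N), for 0.2 s.
At the end, for the whole second after the job is handed in: All three slabs lie flat on one another in the stand, each within 5 mm of the stop tabs' face, within 8 mm of the middle between the cheeks and square to the bed within 4.5 degrees; the turner lies at rest flat on its blade (within 6 degrees) on the table or the empty sheet, clear of the slabs (all of step 2 and x of pile_low in the frame of bed between -0.005 and 0.005 m and y of pile_low in the frame of bed between -0.008 and 0.008 m and z of pile_low in the frame of bed between -0.003 and 0.003 m and angle between the x axis of each of pile_low, pile_top and the x axis of bed, either way round below 0.08 rad and angle between the z axis of each of pile_low, pile_top and the z axis of bed, either way round below 0.06 rad and x of pile_top in the frame of bed between -0.005 and 0.005 m and y of pile_top in the frame of bed between -0.008 and 0.008 m and z of pile_top in the frame of bed between 0.007 and 0.013 m and linear speed of each of slab, turner below 0.02 m/s and angular speed of turner below 0.2 rad/s and angle between turner's own z axis and vertical below 0.1 rad and height (world z) of turner below 0.012 m); the robot touches nothing.
It fails at once if the gripper or arm touches the gingerbread being moved (contact force between any of the fingers, the arm and slab above 0.3 N).
It fails at once if the slab is dropped or pressed hard on the pile (over 30 N) (contact force between slab and pile_top above 30 N).
It fails at once if the slab is dropped on the table or falls off the turner (angle between slab's own z axis and vertical above 0.9 rad or height (world z) of slab below 0.001 m).
It fails at once if the cutter ring or the red-lidded tub is shifted more than 2 cm (distance of any of cutter_large, tub_red from where it was at the start of the episode above 0.02 m).
It also fails if it takes over 64 s, if anything falls off the work surface, if the arm or the gripper's body presses on something with over 40 N, if the wrist force passes 120 N, or if a joint passes its speed limit or range.

## Working session

There is one attempt and no reset: what is moved stays moved. The work goes in short steps, each a Python script; the robot and the scene stay as the last script left them, time stands still between calls to the robot, and variables do not carry over. Pictures are saved under pics/ and viewed, at most 10 in all, crops included, and the job is handed in when it is done.

```bash
mkdir -p pics; ls
python3 - <<'E'
from bench import env, grab_frame, spotter
import cv2,numpy as np
for n in ["scene","side"]:
    f=grab_frame(n); cv2.imwrite(f"pics/{n}0.png",f["image"][:,:,::-1])
    print(n,f["camera_matrix"].round(1).tolist(),f["R"].round(3).tolist(),f["t"].round(3).tolist())
    for q in ["slab","sheet","turner","turner_grip","turner_tip","bed","pile_top","pile_low","cutter_large","tub_red"]:
        print(q,[(np.round(d["position"],1).tolist(),round(d["p"],2)) for d in spotter.pinpoint(q,f)[:3]],[(d["extent"],round(d["p"],2)) for d in spotter.cut_out(q,f)[:2]])
print(env.sense()["clock"])
E
```

```text
pics
scene [[438.3, 0.0, 320.6], [0.0, 438.3, 197.3], [0.0, 0.0, 1.0]] [[-0.735, -0.678, -0.008], [-0.325, 0.363, -0.873], [0.595, -0.639, -0.487]] [0.681, 0.15, 1.199]
slab [([320.5, 251.7], 0.89)] [([301.0, 237.2, 342.1, 264.7], 0.84), ([232.2, 271.5, 280.5, 303.5], 0.71)]
sheet [([332.5, 253.3], 0.97)] []
turner [([397.2, 208.1], 0.88)] [([368.8, 193.0, 446.9, 214.0], 0.88)]
turner_grip [([423.7, 201.7], 0.93)] [([371.7, 195.1, 449.5, 212.8], 0.62)]
turner_tip [([371.0, 207.5], 0.91)] [([372.5, 195.1, 445.4, 211.6], 0.95)]
bed [([384.5, 153.8], 0.8)] [([363.6, 131.1, 409.8, 172.0], 0.94), ([371.8, 196.2, 447.2, 215.5], 0.3)]
pile_top [([384.7, 152.7], 0.93)] [([370.4, 139.7, 404.7, 165.0], 0.76)]
pile_low [] []
cutter_large [([343.8, 206.9], 0.82)] [([334.6, 193.9, 355.3, 211.4], 0.7)]
tub_red [([343.5, 172.1], 0.64)] [([333.5, 152.3, 353.2, 177.6], 0.61), ([364.2, 129.3, 411.6, 172.5], 0.26)]
side [[479.8, 0.0, 314.3], [0.0, 479.8, 190.0], [0.0, 0.0, 1.0]] [[0.99, -0.137, -0.01], [-0.082, -0.529, -0.845], [0.111, 0.837, -0.535]] [-0.539, 0.3, 1.131]
slab [([284.0, 167.0], 0.65), ([286.3, 195.3], 0.64)] [([267.0, 185.9, 301.7, 208.9], 0.78), ([267.5, 157.9, 297.9, 177.1], 0.74)]
sheet [([277.4, 199.4], 0.95)] [([234.6, 176.2, 313.7, 227.9], 0.68)]
turner [([285.6, 267.1], 0.88)] [([235.5, 247.4, 323.3, 280.9], 0.87)]
turner_grip [([263.8, 263.8], 0.94)] [([236.6, 248.1, 317.8, 282.2], 0.71)]
turner_tip [([312.7, 251.3], 0.84), ([352.3, 261.9], 0.63)] [([234.2, 247.1, 314.8, 280.2], 0.74)]
bed [([351.6, 266.6], 0.61)] [([326.9, 223.3, 381.6, 289.9], 0.71)]
pile_top [([350.8, 259.9], 0.56)] [([332.2, 240.9, 367.3, 274.8], 0.69)]
pile_low [] []
cutter_large [([328.8, 235.0], 0.95)] [([266.8, 182.8, 304.4, 211.1], 0.54)]
tub_red [([407.1, 276.3], 0.96)] [([398.7, 248.3, 425.6, 283.4], 0.89)]
2.1
```

Run:
```python
import cv2,numpy as np
a=cv2.imread("pics/scene0.png")[100:350,190:490];b=cv2.imread("pics/side0.png")[110:330,190:470]
a=cv2.resize(a,(360,300));a=cv2.resize(cv2.imread("pics/scene0.png")[110:335,200:470],None,fx=2.2,fy=2.2);b=cv2.resize(b,None,fx=2.2,fy=2.2)
cv2.imwrite("pics/a.png",a);cv2.imwrite("pics/b.png",b)
```

```text
(no output)
```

View pics/a.png

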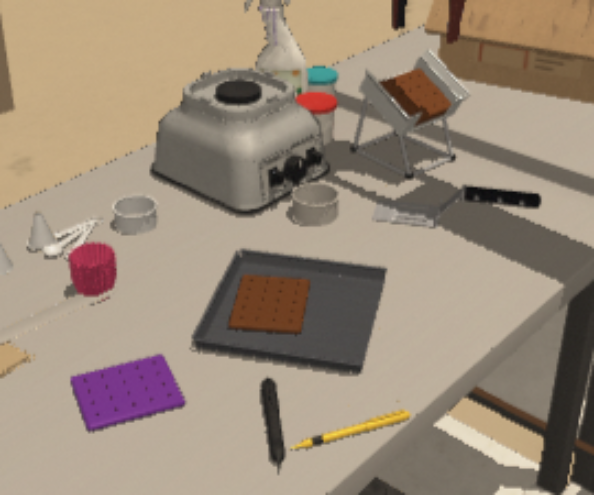

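View pics/b.png

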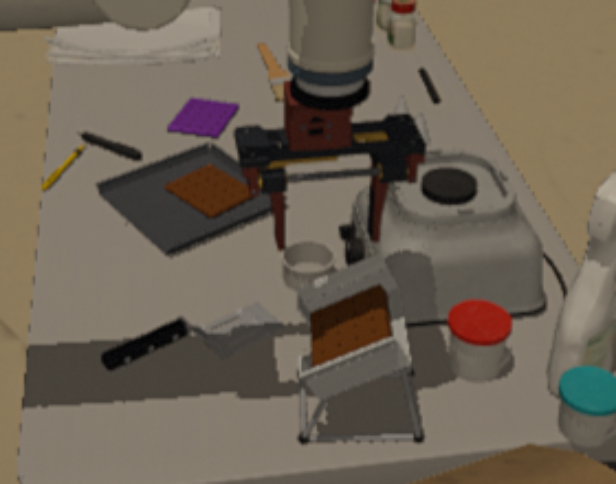

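The scene crop shows the brown slab on the sheet at about (320,252), the purple decoy at about (256,288), and the stand with its pile at (385,153). It also shows the turner, with its handle at (424,201) and tip at (371,207), and the ring at (344,207) and red tub at (343,172). The side view agrees: slab at (286,196), purple slab at (284,167). Next I triangulate and take a wrist view.

```bash
cat > h.py <<'E'
from bench import env, grab_frame, spotter
import cv2,numpy as np
def ray(f,uv):
    K=f["camera_matrix"];d=f["R"].T@np.linalg.inv(K)@np.array([*uv,1.]);return -f["R"].T@f["t"],d/np.linalg.norm(d)
def tri(obs):
    A=np.zeros((3,3));b=np.zeros(3);L=[]
    for f,uv in obs:
        c,d=ray(f,uv);P=np.eye(3)-np.outer(d,d);A+=P;b+=P@c;L.append((c,P))
    X=np.linalg.solve(A,b);return X,max(np.linalg.norm(P@(X-c)) for c,P in L)
def atz(f,uv,z):
    c,d=ray(f,uv);return c+d*(z-c[2])/d[2]
def proj(f,X):
    p=f["camera_matrix"]@(f["R"]@np.asarray(X,float)+f["t"]);return p[:2]/p[2]
E
python3 - <<'E'
from h import *
S=grab_frame("scene");D=grab_frame("side")
P=dict(slab=((320.5,251.7),(286.3,195.3)),sheet=((332.5,253.3),(277.4,199.4)),turner=((397.2,208.1),(285.6,267.1)),grip=((423.7,201.7),(263.8,263.8)),tip=((371,207.5),(312.7,251.3)),bed=((384.5,153.8),(351.6,266.6)),pt=((384.7,152.7),(350.8,259.9)),cut=((343.8,206.9),(328.8,235)),tub=((343.5,172.1),(407.1,276.3)))
for k,(a,b) in P.items():
    X,r=tri([(S,a),(D,b)]);print(k,X.round(3),r.round(4),atz(S,a,0).round(3),atz(D,b,0).round(3))
w=grab_frame("wrist");print(w["R"].round(3).tolist(),(-w["R"].T@w["t"]).round(3),w["camera_matrix"][0,0])
cv2.imwrite("pics/w0.png",w["image"][:,:,::-1]);cv2.imwrite("pics/full.png",np.vstack([cv2.resize(x["image"],(480,300)) for x in (S,w)])[:,:,::-1])
E
```

```text
slab [ 0.512  0.453 -0.002] 0.003 [0.507 0.455 0.   ] [0.515 0.453 0.   ]
sheet [ 0.483  0.436 -0.003] 0.0021 [0.478 0.439 0.   ] [0.484 0.434 0.   ]
turner [ 0.484  0.111 -0.004] 0.0023 [0.483 0.116 0.   ] [ 0.482  0.105 -0.   ]
grip [0.419 0.08  0.036] 0.007 [0.442 0.023 0.   ] [ 0.425  0.127 -0.   ]
tip [ 0.559  0.161 -0.005] 0.0042 [0.548 0.17  0.   ] [0.562 0.159 0.   ]
bed [ 0.635 -0.023  0.098] 0.0051 [ 0.768 -0.214  0.   ] [0.655 0.081 0.   ]
pt [ 0.632 -0.014  0.108] 0.0016 [ 0.774 -0.224  0.   ] [0.659 0.108 0.   ]
cut [ 0.617  0.225 -0.   ] 0.0004 [0.616 0.225 0.   ] [0.618 0.224 0.   ]
tub [ 0.788  0.024 -0.002] 0.0015 [0.783 0.029 0.   ] [0.789 0.023 0.   ]
[[1.0, 0.001, 0.002], [0.001, -0.969, 0.249], [0.002, -0.249, -0.969]] [0.6   0.067 0.384] 337.4273597845344
```

View pics/full.png

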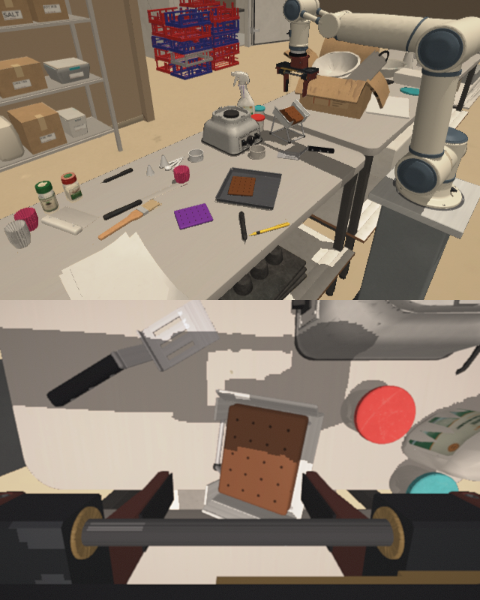

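The purple piece is clearly a decoy, so the brown slab at scene (320,252) is the target. Now I take wrist views over the stand, sheet and turner and store them for fitting.

Run:
```python
from h import *
import pickle
s=env.sense();print(s["clock"],s["eef_rot"]);o=[np.pi,0,s["eef_rot"][2]] if len(np.shape(s["eef_rot"]))==1 else None
o=s["eef_rot"]
V={"s0":grab_frame("scene"),"d0":grab_frame("side")}
N={}
def q(n,names):
    f=grab_frame("wrist");V[n]=f
    N[n]={k:([(np.round(d["position"],1).tolist(),round(d["p"],2)) for d in spotter.pinpoint(k,f)[:2]],spotter.cut_out(k,f)[:2]) for k in names}
    print(n,env.sense()["clock"],{k:(v[0],[(np.round(d["extent"]).tolist(),round(d["p"],2)) for d in v[1]]) for k,v in N[n].items()})
for n,p,names in [("b1",(.66,-.14,.28),["bed","pile_top","pile_low"]),("b2",(.56,-.12,.26),["bed","pile_top","pile_low","turner_grip","turner_tip"]),
  ("k1",(.52,.29,.25),["slab","sheet"]),("k2",(.42,.25,.30),["slab","sheet"]),("t1",(.50,.0,.25),["turner","turner_grip","turner_tip"]),("t2",(.42,-.03,.25),["turner","turner_grip","turner_tip"])]:
    try: env.movep(p,o)
    except env.IKError as e: print(n,"IK",e);continue
    q(n,names)
pickle.dump((V,N),open("v.pkl","wb"))
t=lambda n:cv2.resize(V[n]["image"],(400,250))
cv2.imwrite("pics/w1.png",np.vstack([np.hstack([t("b1"),t("k1")]),np.hstack([t("k2"),t("t1")])])[:,:,::-1])
```

```text
2.25 [-3.14157121e+00  1.21725087e-05  1.57082518e+00]
b1 3.45 {'bed': ([], [([218.0, 1.0, 347.0, 130.0], 0.69)]), 'pile_top': ([([281.0, 53.1], 0.97)], [([240.0, 0.0, 326.0, 114.0], 0.83)]), 'pile_low': ([], [([314.0, 0.0, 336.0, 117.0], 0.65)])}
b2 4.5 {'bed': ([], [([317.0, 2.0, 464.0, 158.0], 0.89)]), 'pile_top': ([([380.2, 75.2], 0.9)], [([331.0, 10.0, 439.0, 138.0], 0.73)]), 'pile_low': ([], [([426.0, 26.0, 442.0, 103.0], 0.59)]), 'turner_grip': ([], [([127.0, 0.0, 189.0, 30.0], 0.86)]), 'turner_tip': ([], [([128.0, 0.0, 186.0, 29.0], 0.67)])}
k1 6.275 {'slab': ([([306.3, 39.9], 0.86)], [([249.0, 2.0, 361.0, 99.0], 0.98), ([363.0, 187.0, 421.0, 246.0], 0.24)]), 'sheet': ([([283.5, 50.1], 0.92)], [([193.0, 241.0, 355.0, 352.0], 0.31)])}
k2 7.0667 {'slab': ([([380.8, 15.3], 0.79)], [([334.0, 0.0, 431.0, 71.0], 0.8)]), 'sheet': ([([359.3, 25.0], 0.92)], [([263.0, 0.0, 465.0, 128.0], 0.6)])}
t1 8.4583 {'turner': ([([298.0, 77.2], 0.94)], [([186.0, 16.0, 378.0, 140.0], 0.83)]), 'turner_grip': ([([251.8, 101.5], 0.69)], [([191.0, 18.0, 376.0, 140.0], 0.72), ([374.0, 120.0, 523.0, 280.0], 0.57)]), 'turner_tip': ([([367.2, 35.7], 0.68)], [([192.0, 15.0, 372.0, 141.0], 0.98)])}
t2 9.2417 {'turner': ([([361.9, 49.0], 0.83)], [([258.0, 0.0, 443.0, 112.0], 0.59), ([448.0, 87.0, 624.0, 256.0], 0.58)]), 'turner_grip': ([([320.5, 71.1], 0.67)], [([257.0, 0.0, 440.0, 113.0], 0.61)]), 'turner_tip': ([], [([261.0, 0.0, 442.0, 111.0], 0.66)])}
```

View pics/w1.png

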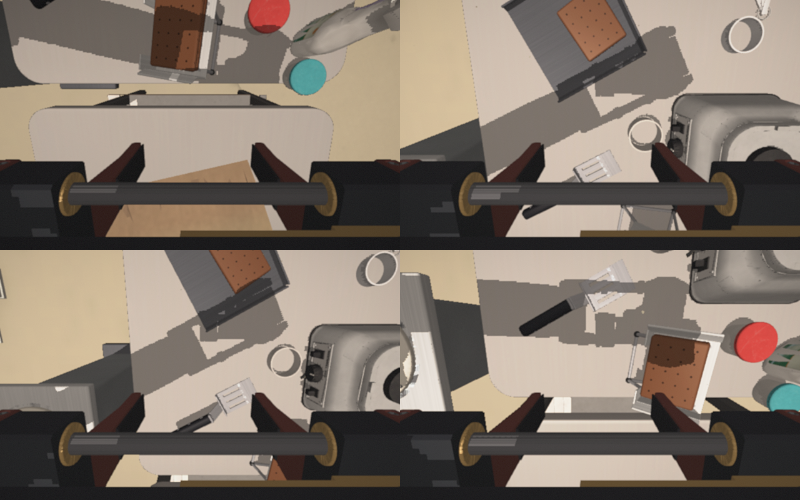

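```bash
cat > fit.py <<'E'
from h import *
from scipy.optimize import least_squares
from scipy.spatial.transform import Rotation as Ro
def brown(im):
    h=cv2.cvtColor(im,cv2.COLOR_RGB2HSV);return ((h[...,0]<16)&(h[...,1]>110)&(h[...,2]>35)&(h[...,2]<200)).astype(np.uint8)
def dark(im):
    h=cv2.cvtColor(im,cv2.COLOR_RGB2HSV);return ((h[...,2]<100)&(h[...,1]<90)).astype(np.uint8)
def blob(mask,f,X):
    m=cv2.morphologyEx(mask,cv2.MORPH_CLOSE,np.ones((7,7)));m=cv2.morphologyEx(m,cv2.MORPH_OPEN,np.ones((3,3)))
    n,l,st,_=cv2.connectedComponentsWithStats(m);u,v=proj(f,X).round().astype(int);u=np.clip(u,0,639);v=np.clip(v,0,399)
    k=l[v,u]
    if k==0: print("no blob at",u,v); return None
    c=max(cv2.findContours((l==k).astype(np.uint8),0,1)[0],key=len)[:,0].astype(float)
    ok=(c[:,0]>2)&(c[:,0]<636)&(c[:,1]>2)&(c[:,1]<396);return c[ok]
def fit(model,pts,views,x0,fs=1.0):
    def res(p):
        R,t=model(p);r=[]
        for f,c in views:
            h=cv2.convexHull(np.array([proj(f,R@q+t) for q in pts],np.float32))
            r+=[cv2.pointPolygonTest(h,(float(a),float(b)),True)/np.sqrt(len(c))*10 for a,b in c]
        return np.array(r)
    s=least_squares(res,x0,loss="soft_l1",f_scale=fs,x_scale=[.01]*(len(x0)-1)+[.1],diff_step=1e-4)
    return s.x,np.median(np.abs(res(s.x)))
def box(ax,bx,ay,by,az,bz): return np.array([[x,y,z] for x in(ax,bx) for y in(ay,by) for z in(az,bz)])
flat=lambda z:(lambda p:(Ro.from_euler("z",p[-1]).as_matrix(),np.array([p[0],p[1],z])))
bed=lambda p:(Ro.from_euler("z",p[-1]).as_matrix()@Ro.from_euler("y",-28,degrees=True).as_matrix(),np.array(p[:3]))
SLAB=np.vstack([box(-.045,.045,-.055,.055,.004,.01),box(-.039,.039,-.049,.049,0,.001)])
E
python3 - <<'E'
from fit import *
import pickle
V,N=pickle.load(open("v.pkl","rb"))
def views(m,ns,X):
    o=[]
    for n in ns:
        c=blob(m(V[n]["image"]),V[n],X)
        if c is not None: o.append((V[n],c)); print(n,len(c),c.min(0),c.max(0))
    return o
X=[.512,.453,.013]
for ns in (["k1"],["k1","k2"],["s0"],["d0"],["k1","k2","s0","d0"]):
    vs=views(brown,ns,X)
    if vs: print("SLAB",ns,fit(flat(.003),SLAB,vs,[.512,.453,.7]))
X=[.45,.41,.003]
SH=np.vstack([box(-.1,.098,-.098,.098,0,.003),box(-.09,.098,-.098,.098,.003,.016)])
for ns in (["k1"],["k2"],["s0"]):
    vs=views(lambda im:dark(im)|brown(im),ns,[.51,.45,.012])
    if vs: print("SHEET",ns,fit(flat(0),SH,vs,[.483,.436,.6]))
X=np.array([.63,-.014,.125])
P=box(-.045,.045,-.055,.055,.0,.02)
for ns in (["t1","t2"],["b2","b1"],["s0","d0"],["t1","b2","b1","s0","d0"]):
    vs=views(brown,ns,X)
    if vs: print("PILE",ns,fit(bed,P,vs,[.632,-.014,.1,0.]))
c=cv2.resize(V["t1"]["image"][100:300,350:550],None,fx=3,fy=3);cv2.imwrite("pics/st.png",c[:,:,::-1])
E
```

```text
k1 211 [252.   3.] [360.  96.]
SLAB ['k1'] (array([0.50967   , 0.44332108, 0.59651101]), np.float64(0.7580349482399442))
k1 211 [252.   3.] [360.  96.]
k2 149 [337.   3.] [432.  68.]
SLAB ['k1', 'k2'] (array([0.50964887, 0.44395033, 0.59062903]), np.float64(0.5942524391018789))
s0 108 [304. 235.] [340. 260.]
SLAB ['s0'] (array([0.50840891, 0.44594861, 0.61054067]), np.float64(0.7441261245200577))
d0 101 [266. 185.] [309. 208.]
SLAB ['d0'] (array([0.51598048, 0.43827372, 0.72573152]), np.float64(0.9405543081456237))
k1 211 [252.   3.] [360.  96.]
k2 149 [337.   3.] [432.  68.]
s0 108 [304. 235.] [340. 260.]
d0 101 [266. 185.] [309. 208.]
SLAB ['k1', 'k2', 's0', 'd0'] (array([0.50975325, 0.44390115, 0.59362379]), np.float64(0.7135072540373029))
k1 572 [164.   3.] [394. 163.]
SHEET ['k1'] (array([0.49063824, 0.43045049, 0.45777207]), np.float64(3.4008730300246106))
k2 449 [272.   3.] [461. 130.]
SHEET ['k2'] (array([0.49512279, 0.4363057 , 0.42569873]), np.float64(3.378707280909791))
s0 231 [288. 224.] [374. 279.]
SHEET ['s0'] (array([0.48243104, 0.43211678, 0.49681471]), np.float64(0.1635927450841797))
t1 478 [385. 136.] [494. 290.]
t2 398 [459. 105.] [585. 226.]
PILE ['t1', 't2'] (array([ 0.63345431, -0.0164846 ,  0.08903697, -0.15272783]), np.float64(0.5805353943890097))
b2 399 [333.  11.] [440. 134.]
b1 280 [241.   3.] [330. 112.]
PILE ['b2', 'b1'] (array([ 0.6310432 , -0.01392511,  0.08379645, -0.13603209]), np.float64(0.23450835495407277))
s0 68 [375. 142.] [403. 165.]
d0 110 [331. 241.] [367. 275.]
PILE ['s0', 'd0'] (array([ 6.33676878e-01, -2.15088637e-02,  9.13988483e-02, -6.31199132e-04]), np.float64(1.4342920548035383))
t1 478 [385. 136.] [494. 290.]
b2 399 [333.  11.] [440. 134.]
b1 280 [241.   3.] [330. 112.]
s0 68 [375. 142.] [403. 165.]
d0 110 [331. 241.] [367. 275.]
PILE ['t1', 'b2', 'b1', 's0', 'd0'] (array([ 0.63130151, -0.01553293,  0.09033394, -0.14670034]), np.float64(1.0248084345993649))
```

View pics/st.png

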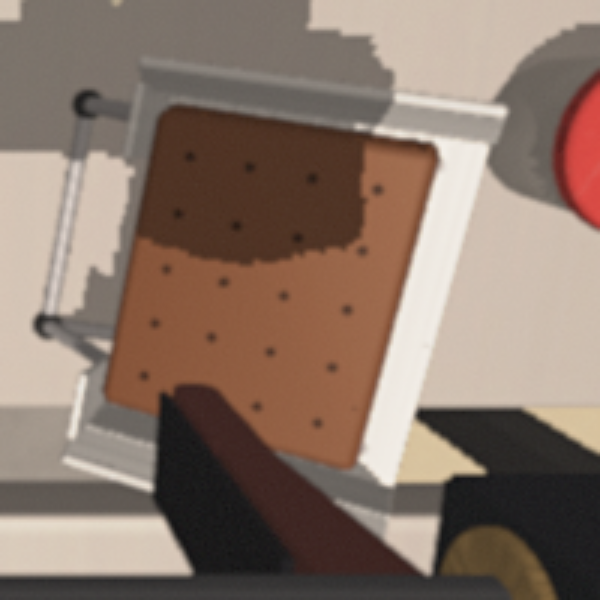

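Run:
```python
from fit import *
import pickle
V,N=pickle.load(open("v.pkl","rb"))
o=env.sense()["eef_rot"]
for n,p in [("e1",(.52,-.075,.30)),("e2",(.66,-.085,.30)),("k3",(.50,.36,.28))]:
    env.movep(p,o);V[n]=grab_frame("wrist")
pickle.dump((V,N),open("v.pkl","wb"));print(env.sense()["clock"])
def brown2(im):
    h=cv2.cvtColor(im,cv2.COLOR_RGB2HSV);return ((h[...,0]>5)&(h[...,0]<16)&(h[...,1]>110)&(h[...,2]>35)&(h[...,2]<200)).astype(np.uint8)
def views(m,ns,X):
    o=[]
    for n in ns:
        c=blob(m(V[n]["image"]),V[n],X)
        if c is not None: o.append((V[n],c)); print(n,len(c),c.min(0),c.max(0))
    return o
P=box(-.045,.045,-.055,.055,.0,.02);X=[.632,-.014,.115]
for ns in (["e1"],["e2"],["e1","e2"],["e1","e2","b2","b1"]):
    vs=views(brown2,ns,X)
    if vs: print("PILE",ns,fit(bed,P,vs,[.632,-.014,.09,-.15]))
for ns in (["k3"],["k1","k2","k3"]):
    vs=views(brown,ns,[.51,.45,.012])
    if vs: print("SLAB",ns,fit(flat(.003),SLAB,vs,[.512,.453,.6]))
HD=box(-.14,-.03,-.011,.011,.037,.055)
for ns in (["t1"],["t2"],["t1","t2"],["e1"]):
    vs=views(dark,ns,[.432,.077,.05])
    if vs: print("TURN",ns,fit(flat(0),HD,vs,[.484,.111,.58]))
hsv=cv2.cvtColor(V["k3"]["image"],cv2.COLOR_RGB2HSV);im=V["k3"]["image"].copy()
cv2.imwrite("pics/st2.png",np.hstack([V["k3"]["image"][:260,100:500],V["e1"]["image"][:260,250:650]])[:,:,::-1])
for x in np.arange(-.13,.14,.01):
    q=np.array([.482,.432,.01])+Ro.from_euler("z",.497).apply([x,0,0]);u,v=proj(V["k3"],q).round().astype(int);print(round(x,2),(u,v),V["k3"]["image"][v,u] if 0<=v<400 else None,end=" ")
```

```text
12.2833
e1 344 [365.  66.] [462. 173.]
PILE ['e1'] (array([ 0.63607819, -0.01540641,  0.07563894, -0.13620165]), np.float64(0.2891926565719563))
e2 330 [248.  57.] [330. 164.]
PILE ['e2'] (array([ 0.62821331, -0.01478161,  0.07144556, -0.13424844]), np.float64(0.5677928888739988))
e1 344 [365.  66.] [462. 173.]
e2 330 [248.  57.] [330. 164.]
PILE ['e1', 'e2'] (array([ 0.63182479, -0.01547371,  0.08440654, -0.13611146]), np.float64(0.32509638124198703))
e1 344 [365.  66.] [462. 173.]
e2 330 [248.  57.] [330. 164.]
b2 399 [333.  11.] [440. 134.]
b1 280 [241.   3.] [330. 112.]
PILE ['e1', 'e2', 'b2', 'b1'] (array([ 0.6312812 , -0.01467587,  0.08460644, -0.13581657]), np.float64(0.47444442329104675))
k3 241 [274.  46.] [371. 149.]
SLAB ['k3'] (array([0.50993677, 0.4421513 , 0.60304497]), np.float64(0.9475342559811064))
k1 211 [252.   3.] [360.  96.]
k2 149 [337.   3.] [432.  68.]
k3 241 [274.  46.] [371. 149.]
SLAB ['k1', 'k2', 'k3'] (array([0.50965641, 0.44354825, 0.59194055]), np.float64(0.8314178718588152))
t1 192 [190.  79.] [278. 137.]
TURN ['t1'] (array([0.48089474, 0.11240321, 0.4
[... 1084 characters left out ...]
12)) [175 122  92] -0.0 (np.int64(302), np.int64(108)) [171 121  91] 0.01 (np.int64(308), np.int64(105)) [168 117  88] 0.02 (np.int64(315), np.int64(101)) [94 65 48] 0.03 (np.int64(322), np.int64(97)) [162 111  82] 0.04 (np.int64(328), np.int64(93)) [158 108  81] 0.05 (np.int64(335), np.int64(90)) [156 107  79] 0.06 (np.int64(342), np.int64(86)) [110  76  61] 0.07 (np.int64(349), np.int64(82)) [147  97  72] 0.08 (np.int64(355), np.int64(78)) [105 101 101] 0.09 (np.int64(362), np.int64(74)) [98 95 95] 0.1 (np.int64(369), np.int64(70)) [103  99 100] 0.11 (np.int64(376), np.int64(66)) [210 193 178] 0.12 (np.int64(383), np.int64(63)) [118 109 101] 0.13 (np.int64(390), np.int64(59)) [120 110 102]
```

View pics/st2.png

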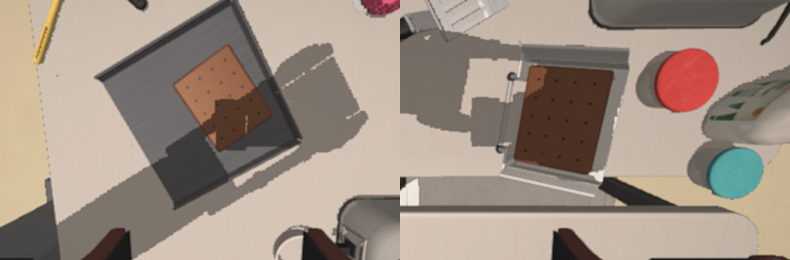

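The crops show the sheet with the slab turned slightly on it (k3: corners at about (196,76), (338,0), (400,142), (277,207)), and the stand's low end with its tabs facing the robot. Next I cross-check the sheet pose, test reachability, then grasp the turner.

```bash
cat >> h.py <<'E'
from scipy.spatial.transform import Rotation as Ro
G=np.array([-.062,0,.027])   # TCP in turner frame
def tcp(O,yaw,a,g=G):
    return np.asarray(O)+(Ro.from_euler("z",yaw)*Ro.from_euler("y",-a)).apply(g),[np.pi,-a,yaw]
SH=np.array([.4824,.4321,.003]);SY=.497
def sh(x,y,z=0.): return SH+Ro.from_euler("z",SY).apply([x,y,z])
BD=np.array([.6313,-.0150,.088]);BY=-.136;BA=np.deg2rad(28)
def bd(x,y,z): return BD+(Ro.from_euler("z",BY)*Ro.from_euler("y",-BA)).apply([x,y,z])
def go(O,yaw,a,v=.12,mf=None):
    p,o=tcp(O,yaw,a);return env.move_straight(p,v=v,ori=o,max_force=mf)
E
python3 - <<'E'
from h import *
import pickle
V,N=pickle.load(open("v.pkl","rb"))
f=V["k3"]
for uv,z in [((196,76),.0),((338,0),.016),((400,142),.016),((277,207),.003)]: print("k3 corner",((Ro.from_euler("z",-SY).apply(atz(f,uv,z)-SH))*1e3).round(1))
for n,z,X in [("t1",0,(298,77.2)),("t1",0,(367.2,35.7)),("t1",.046,(251.8,101.5)),("t2",0,(361.9,49)),("t2",.046,(320.5,71.1))]: print(n,z,atz(V[n],X,z).round(4))
X,r=tri([(V["b1"],(281,53.1)),(V["b2"],(380.2,75.2)),(V["s0"],(384.7,152.7)),(V["d0"],(350.8,259.9))]);print("pile_top",X.round(4),r)
for nm,(O,y,a) in dict(start=(sh(-.14,-.003,.03),SY,0),end=(sh(.003,-.003,0),SY,0),lift=(sh(0,0,.15),SY,.2),ab=(bd(-.04,0,.1),BY,BA),on=(bd(-.04,0,.02),BY,BA),out=(bd(-.16,0,.025),BY,BA),lay=([.42,.12,.0],.3,0)).items():
    p,o=tcp(O,y,a);q=env.inverse_kinematics(p,o);print(nm,p.round(3),None if q is None else np.round(q,2))
yaw=.487;g=np.array([.4255,.082,.027]);o=[np.pi,0,yaw]
env.movep(g+[0,0,.1],o)
f=grab_frame("wrist");print("clock",env.sense()["clock"])
for q,z in [("turner",0),("turner_grip",.046),("turner_tip",0)]: print(q,[(atz(f,d["position"],z).round(4),round(d["p"],2)) for d in spotter.pinpoint(q,f)[:2]])
cv2.imwrite("pics/pre.png",f["image"][:,:,::-1])
E
```

```text
k3 corner [-104.9  104.2   -3. ]
k3 corner [101.   90.9  13. ]
k3 corner [  95. -102.   13.]
k3 corner [-100.4 -104.1   -0. ]
t1 0 [0.4778 0.1111 0.    ]
t1 0 [0.5627 0.1591 0.    ]
t1 0.046 [0.4269 0.0803 0.046 ]
t2 0 [0.4772 0.113  0.    ]
t2 0.046 [0.4256 0.0822 0.046 ]
pile_top [ 0.6274 -0.0144  0.1084] 0.005455531447281739
start [0.306 0.333 0.06 ] [ 0.75 -0.3   1.82 -0.    1.62  1.83]
end [0.432 0.401 0.03 ] [ 0.69  0.09  1.51 -0.    1.54  1.76]
lift [0.424 0.401 0.167] [ 0.73 -0.16  1.52 -0.05  1.58  1.8 ]
ab [0.483 0.005 0.152] [-0.01 -0.77  2.05 -0.06  1.38  1.69]
on [0.52  0.    0.082] [-0.03 -0.65  2.11 -0.05  1.2   1.69]
out [0.413 0.015 0.03 ] None
lay [0.361 0.102 0.027] [ 0.18 -0.53  2.05 -0.    1.63  1.45]
clock 13.5667
turner [(array([0.4785, 0.1146, 0.    ]), 0.69)]
turner_grip [(array([0.4261, 0.0801, 0.046 ]), 0.88), (array([ 0.662 , -0.0482,  0.046 ]), 0.52)]
turner_tip [(array([0.5618, 0.1562, 0.    ]), 0.97)]
```

View pics/pre.png

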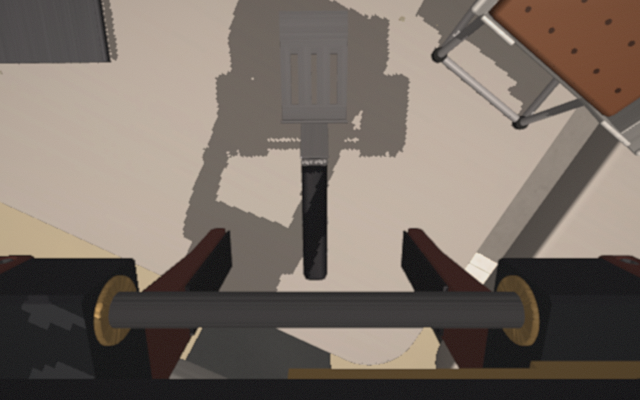

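```bash
cat >> h.py <<'E'
def tcpb(O,yaw,a,b,gx=-.062):
    g=np.array([gx,0,.046])+Ro.from_euler("y",b).apply([0,0,-.019])
    return np.asarray(O)+(Ro.from_euler("z",yaw)*Ro.from_euler("y",-a)).apply(g),[np.pi,-a+b,yaw]
E
python3 - <<'E'
from h import *
for b in np.deg2rad([0,8,15,20,28]):
    r={}
    for nm,(O,y,a) in dict(start=(sh(-.14,-.003,.03),SY,0),end=(sh(.003,-.003,0),SY,0),lift=(sh(0,0,.15),SY,.2),ab=(bd(-.04,0,.1),BY,BA),on=(bd(-.04,0,.02),BY,BA),o1=(bd(-.12,0,.02),BY,BA),o2=(bd(-.14,0,.02),BY,BA),o3=(bd(-.15,0,.025),BY,BA),lay=([.45,.12,.0],.3,0)).items():
        p,o=tcpb(O,y,a,b);q=env.inverse_kinematics(p,o);r[nm]=None if q is None else np.round(q[1:3],2).tolist()
    print(np.rad2deg(b).round(),r)
E
```

```text
0.0 {'start': [-0.3, 1.82], 'end': [0.09, 1.51], 'lift': [-0.16, 1.52], 'ab': [-0.77, 2.05], 'on': [-0.65, 2.11], 'o1': None, 'o2': None, 'o3': None, 'lay': [-0.44, 1.98]}
8.0 {'start': [-0.16, 1.71], 'end': [0.22, 1.37], 'lift': [-0.02, 1.38], 'ab': [-0.62, 1.92], 'on': [-0.5, 1.97], 'o1': [-0.73, 2.18], 'o2': [-0.8, 2.24], 'o3': [-0.84, 2.26], 'lay': [-0.28, 1.87]}
15.0 {'start': [-0.04, 1.61], 'end': [0.34, 1.25], 'lift': [0.09, 1.27], 'ab': [-0.49, 1.82], 'on': [-0.37, 1.86], 'o1': [-0.59, 2.07], 'o2': [-0.64, 2.12], 'o3': [-0.68, 2.15], 'lay': [-0.15, 1.77]}
20.0 {'start': [0.04, 1.55], 'end': [0.42, 1.16], 'lift': [0.18, 1.18], 'ab': [-0.4, 1.74], 'on': [-0.28, 1.78], 'o1': [-0.48, 2.0], 'o2': [-0.54, 2.05], 'o3': [-0.58, 2.07], 'lay': [-0.06, 1.7]}
28.0 {'start': [0.17, 1.44], 'end': [0.56, 1.01], 'lift': [0.31, 1.04], 'ab': [-0.25, 1.62], 'on': [-0.14, 1.65], 'o1': [-0.33, 1.87], 'o2': [-0.38, 1.93], 'o3': [-0.41, 1.95], 'lay': [0.08, 1.6]}
```

```bash
cat >> h.py <<'E'
B=np.deg2rad(15)
def go(O,yaw,a,v=.12,mf=None):
    p,o=tcpb(O,yaw,a,B);return env.move_straight(p,v=v,ori=o,max_force=mf)
def st():
    s=env.sense();print("t",s["clock"],"pos",s["eef_pos"].round(4) if hasattr(s["eef_pos"],"round") else s["eef_pos"],"F",np.round(s["ft_force"],2),"op",round(s["opening"],4),"gf",np.round(s["gripper_force"],1))
E
python3 - <<'E'
from h import *
y=.487;O=np.array([.426,.081,0])+Ro.from_euler("z",y).apply([.062,0,0])
p,o=tcpb(O+[0,0,.07],y,0,B);env.movep(p,o);go(O,y,0,.1);st()
env.grab(60);st()
go(O+[0,0,.12],y,np.deg2rad(5),.15);st()
f=grab_frame("wrist");cv2.imwrite("pics/held.png",f["image"][:,:,::-1])
R=Ro.from_euler("z",y)*Ro.from_euler("y",-np.deg2rad(5));s=env.sense()
o2=O+[0,0,.12]
for q,x in [("turner",0),("turner_tip",.092)]:
    print(q,proj(f,o2+R.apply([x,0,0])).round(1),[(np.round(d["position"],1),round(d["p"],2)) for d in spotter.pinpoint(q,f)[:1]])
for s_,n in (("scene","hs"),("side","hd")):
    g=grab_frame(s_)
    for q,x in [("turner",0),("turner_tip",.092)]:
        print(s_,q,proj(g,o2+R.apply([x,0,0])).round(1),[(np.round(d["position"],1),round(d["p"],2)) for d in spotter.pinpoint(q,g)[:1]])
E
```

```text
t 14.975 pos [0.422  0.0787 0.0283] F [ 0.07  0.34 -0.38] op 0.088 gf 0.0
t 16.3167 pos [0.4216 0.0787 0.0276] F [ 0.91  0.88 -0.19] op 0.0004 gf 0.0
t 17.225 pos [0.4193 0.0776 0.1405] F [ 0.13  0.17 -0.9 ] op 0.0006 gf 0.0
turner [315.8 104.9] [(array([312.5,  84.2]), 0.67)]
turner_tip [315.8 -99.9] []
scene turner [402.1 174.2] [(array([397.6, 208.6]), 0.82)]
scene turner_tip [372.8 168.8] [(array([371.1, 203.2]), 0.57)]
side turner [282.9 229.8] [(array([277.2, 201.4]), 0.33)]
side turner_tip [312.4 214.7] [(array([310.4, 252.6]), 0.78)]
```

View pics/held.png

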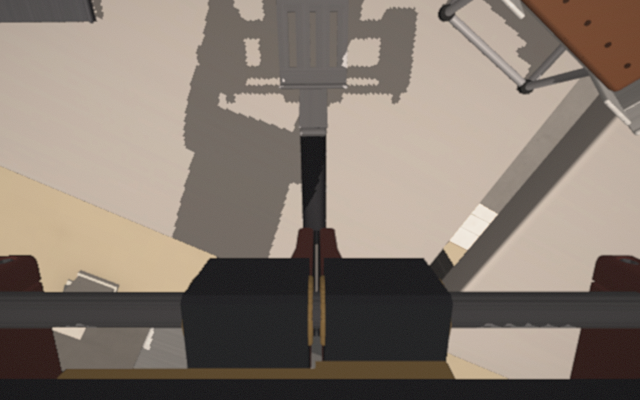

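The picture shows the fingers closed on nothing (opening 0.4 mm), with the turner still lying there and its handle running from (314,135) towards the fingers. I'll check the handle's true position from the stored views.

Run:
```python
from fit import *
import pickle
V,N=pickle.load(open("v.pkl","rb"))
env.open_gripper()
o=[np.pi,0,.487]
env.movep([.40,.068,.16],o);W=grab_frame("wrist");V["p1"]=W
env.movep([.36,.05,.22],o);W2=grab_frame("wrist");V["p2"]=W2
pickle.dump((V,N),open("v.pkl","wb"));st()
def black(im): return (im.max(2)<60).astype(np.uint8)
tl=[]
for n in ["p1","p2","t1","t2","e1"]:
    f=V[n];im=f["image"];m=black(im);
    nn,l,s,c=cv2.connectedComponentsWithStats(m)
    u,v=proj(f,[.43,.083,.04]);k=[i for i in range(1,nn) if 80<s[i,4]<6000]
    i=min(k,key=lambda i:np.hypot(*(c[i]-[u,v])))
    r=cv2.minAreaRect(np.argwhere(l==i)[:,::-1].astype(np.float32));bp=cv2.boxPoints(r)
    print(n,(round(u),round(v)),s[i].tolist(),np.round(r[1],1),bp.round(0).tolist())
    d=bp[[0,1,2,3]];e=[(d[j]+d[(j+1)%4])/2 for j in range(4)]
    ls=[np.linalg.norm(d[j]-d[(j+1)%4]) for j in range(4)]
    ends=[e[j] for j in np.argsort(ls)[:2]];print("  ends",np.round(ends,1).tolist())
    for z in (.0,.01,.02,.03,.046): 
        A=[atz(f,x,z) for x in ends];print("   z",z,[a[:2].round(3).tolist() for a in A],round(np.linalg.norm(A[0]-A[1]),4))
```

```text
t 19.9333 pos [0.3605 0.0502 0.219 ] F [-0.22  0.2  -0.48] op 0.0875 gf 0.0
p1 (316, 150) [302, 126, 23, 109, 2272] [108.  22.] [[302.0, 126.0], [324.0, 126.0], [324.0, 234.0], [302.0, 234.0]]
  ends [[313.0, 126.0], [313.0, 234.0]]
   z 0.0 [[0.447, 0.095], [0.342, 0.04]] 0.1189
   z 0.01 [[0.447, 0.096], [0.345, 0.042]] 0.1156
   z 0.02 [[0.448, 0.096], [0.348, 0.043]] 0.1123
   z 0.03 [[0.448, 0.096], [0.352, 0.045]] 0.109
   z 0.046 [[0.448, 0.096], [0.357, 0.048]] 0.1037
p2 (319, 104) [307, 81, 20, 99, 1842] [98. 19.] [[307.0, 81.0], [326.0, 81.0], [326.0, 179.0], [307.0, 179.0]]
  ends [[316.5, 81.0], [316.5, 179.0]]
   z 0.0 [[0.453, 0.098], [0.35, 0.043]] 0.1169
   z 0.01 [[0.452, 0.098], [0.351, 0.044]] 0.1141
   z 0.02 [[0.451, 0.097], [0.353, 0.045]] 0.1113
   z 0.03 [[0.451, 0.097], [0.355, 0.046]] 0.1085
   z 0.046 [[0.449, 0.096], [0.357, 0.047]] 0.104
t1 (255, 99) [191, 80, 84, 57, 1692] [19.6 88.7] [[189.0, 123.0], [265.0, 79.0], [275.0, 96.0], [199.0, 140.0]]
  ends [[270.29998779296875, 87.30000305175781], [193.60000610351562, 131.8000030517578]]
   z 0.0 [[0.443, 0
[... 397 characters left out ...]
103.9000015258789]]
   z 0.0 [[0.453, 0.103], [0.35, 0.048]] 0.1172
   z 0.01 [[0.453, 0.102], [0.352, 0.048]] 0.1145
   z 0.02 [[0.452, 0.101], [0.353, 0.047]] 0.1119
   z 0.03 [[0.451, 0.099], [0.355, 0.047]] 0.1093
   z 0.046 [[0.45, 0.097], [0.357, 0.047]] 0.1051
e1 (244, 37) [184, 18, 79, 56, 1540] [19.4 82.5] [[182.0, 60.0], [252.0, 17.0], [262.0, 34.0], [192.0, 76.0]]
  ends [[257.5, 25.399999618530273], [186.6999969482422, 67.9000015258789]]
   z 0.0 [[0.441, 0.106], [0.341, 0.052]] 0.1136
   z 0.01 [[0.442, 0.104], [0.344, 0.051]] 0.1113
   z 0.02 [[0.444, 0.101], [0.348, 0.05]] 0.109
   z 0.03 [[0.446, 0.099], [0.352, 0.049]] 0.1067
   z 0.046 [[0.448, 0.095], [0.357, 0.047]] 0.103
```

All views agree that the handle is where I thought, at z≈46 mm. But the fingertips in the side image (about (318,223) and (361,218)) sit roughly 28 mm above where the reported TCP projects. I'll find the true fingertip height by touching the table gently beside the handle, then grasp with that correction.

Run:
```python
from h import *
y=.489;O=np.array([.420,.081,0])+Ro.from_euler("z",y).apply([.062,0,0])
p,o=tcpb(O,y,0,B)
env.movep(p+[0,0,.04],o);env.move_straight(p,v=.15);st()
hit=env.move_straight(p-[0,0,.068],v=.04,max_force=4);zc=env.sense()["eef_pos"][2];print("hit",hit);st()
f=grab_frame("side");g=grab_frame("scene")
cv2.imwrite("pics/touch.png",np.hstack([cv2.resize(f["image"][200:300,210:330],None,fx=3.3,fy=3.3),cv2.resize(g["image"][130:230,360:480],None,fx=3.3,fy=3.3)])[:,:,::-1])
```

```text
t 21.075 pos [0.416  0.0785 0.0292] F [-0.11 -0.31  0.74] op 0.0878 gf 0.0
hit True
t 22.4167 pos [ 0.4155  0.0786 -0.0323] F [-0.88 -0.02  4.48] op 0.0877 gf 2.1
```

View pics/touch.png

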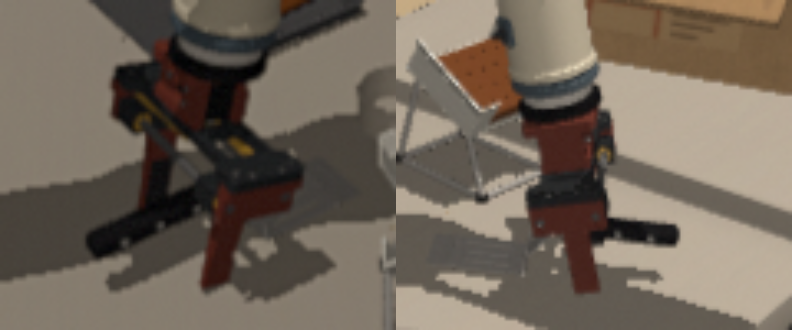

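The picture shows the open fingers straddling the handle, with their tips on the table while the reported TCP reads −32 mm. So the fingers really end about 36 mm short of the reported TCP. I correct the tool length, recheck reach, and regrasp.

```bash
cat >> h.py <<'E'
DT=.055   # reported TCP lies this far beyond the true grasp point (touch measured)
def tcpb(O,yaw,a,b,gx=-.062):
    g=np.array([gx,0,.046])+Ro.from_euler("y",b).apply([0,0,-DT])
    return np.asarray(O)+(Ro.from_euler("z",yaw)*Ro.from_euler("y",-a)).apply(g),[np.pi,-a+b,yaw]
E
python3 - <<'E'
from h import *
for b in np.deg2rad([10,15,20]):
    r={}
    for nm,(O,y,a) in dict(start=(sh(-.14,-.003,.03),SY,0),end=(sh(.003,-.003,0),SY,0),lift=(sh(0,0,.15),SY,.2),hi=(sh(0,0,.22),SY,.3),ab=(bd(-.04,0,.1),BY,BA),on=(bd(-.04,0,.02),BY,BA),o1=(bd(-.12,0,.02),BY,BA),o2=(bd(-.14,0,.02),BY,BA),o3=(bd(-.15,0,.025),BY,BA),lay=([.45,.12,.0],.3,0)).items():
        p,o=tcpb(O,y,a,b);q=env.inverse_kinematics(p,o);r[nm]=None if q is None else np.round(q[1:3],2).tolist()
    print(np.rad2deg(b).round(),r)
y=.489;O=np.array([.420,.081,0])+Ro.from_euler("z",y).apply([.062,0,0])
go(O,y,0,.1);st();env.grab(60);st()
if env.sense()["opening"]>.015:
    a=np.deg2rad(5);O2=O+[0,0,.10];go(O2,y,a,.15);st()
    R=Ro.from_euler("z",y)*Ro.from_euler("y",-a)
    for c in ("wrist","scene","side"):
        f=grab_frame(c)
        for q,x in [("turner",0),("turner_tip",.092)]:
            print(c,q,proj(f,O2+R.apply([x,0,0])).round(1),[(np.round(d["position"],1),round(d["p"],2)) for d in spotter.pinpoint(q,f)[:1]])
        cv2.imwrite(f"pics/g_{c}.png",f["image"][:,:,::-1])
st()
E
```

```text
10.0 {'start': [-0.13, 1.74], 'end': [0.26, 1.39], 'lift': [0.01, 1.41], 'hi': [-0.08, 1.39], 'ab': [-0.55, 1.93], 'on': [-0.42, 1.97], 'o1': [-0.64, 2.18], 'o2': [-0.7, 2.23], 'o3': [-0.74, 2.26], 'lay': [-0.24, 1.9]}
15.0 {'start': [-0.05, 1.68], 'end': [0.34, 1.31], 'lift': [0.09, 1.34], 'hi': [-0.0, 1.31], 'ab': [-0.47, 1.86], 'on': [-0.34, 1.89], 'o1': [-0.54, 2.11], 'o2': [-0.6, 2.16], 'o3': [-0.64, 2.19], 'lay': [-0.15, 1.84]}
20.0 {'start': [0.03, 1.62], 'end': [0.41, 1.23], 'lift': [0.16, 1.26], 'hi': [0.07, 1.24], 'ab': [-0.38, 1.79], 'on': [-0.26, 1.82], 'o1': [-0.45, 2.04], 'o2': [-0.5, 2.09], 'o3': [-0.54, 2.11], 'lay': [-0.07, 1.77]}
t 22.9417 pos [ 0.4077  0.0743 -0.0069] F [-0.57  0.12  0.01] op 0.0878 gf 0.0
t 23.9667 pos [ 0.4074  0.0743 -0.0071] F [0.06 0.17 0.61] op 0.0216 gf 60.0
t 24.7417 pos [0.4077 0.0746 0.0851] F [-0.36 -0.27 -2.39] op 0.0218 gf 60.0
wrist turner [315.7 103.1] [(array([312.8,  91.5]), 0.96)]
wrist turner_tip [ 315.8 -162.8] []
scene turner [403.2 180.6] [(array([400.6, 179.4]), 0.62)]
scene turner_tip [374.  175.2] [(array([372.4, 174.5]), 0.79)]
side turner [280.9 236.3] [(array([283.3, 234.4]), 0.59)]
side turner_tip [310.2 221. ] [(array([282.7, 235.8]), 0.74)]
t 25.1917 pos [0.4081 0.0747 0.0859] F [-0.1   0.51 -1.52] op 0.0216 gf 60.0
```

```bash
cat >> h.py <<'E'
GX=-.066
def goT(T,yaw,a,v=.12,mf=None,mp=False):   # move the blade tip (underside) to T
    R=Ro.from_euler("z",yaw)*Ro.from_euler("y",-a)
    p,o=tcpb(np.asarray(T)-R.apply([.092,0,0]),yaw,a,B,GX)
    return env.movep(p,o) if mp else env.move_straight(p,v=v,ori=o,max_force=mf)
def tip(yaw,a):
    p,_=tcpb(np.zeros(3),yaw,a,B,GX);R=Ro.from_euler("z",yaw)*Ro.from_euler("y",-a)
    return env.sense()["eef_pos"]-p+R.apply([.092,0,0])
E
python3 - <<'E'
from h import *
a=np.deg2rad(-2);Y=-.003
goT(sh(-.045,Y,.05),SY,a,mp=True);st()
goT(sh(-.045,Y,.015),SY,a,.15)
hit=goT(sh(-.045,Y,-.012),SY,a,.03,3);T=tip(SY,a);print("hit",hit,T.round(4));st()
if hit:
    z=T[2]-.003-.0005
    h2=goT(sh(.096,Y,z),SY,a,.06,12);T=tip(SY,a)
    print("push stop",h2,(Ro.from_euler("z",-SY).apply(T-SH)*1e3).round(1));st()
E
```

```text
t 26.275 pos [0.2935 0.3253 0.0521] F [ 0.34 -0.07 -1.86] op 0.0216 gf 60.0
hit True [4.442e-01 4.080e-01 4.000e-04]
t 27.2667 pos [ 0.2926  0.3258 -0.0007] F [-0.1  -0.51  1.98] op 0.0215 gf 60.0
push stop True [89.1 -3.  -3. ]
t 29.3 pos [ 0.4106  0.3897 -0.0012] F [-3.08 -1.07  4.37] op 0.0212 gf 60.0
```

Run:
```python
from fit import *
import pickle
vs={}
for c in ("wrist","scene","side"):
    f=grab_frame(c);cv2.imwrite(f"pics/p_{c}.png",f["image"][:,:,::-1])
    b=blob(brown(f["image"]),f,sh(.055,-.003,.012))
    if b is not None: vs[c]=(f,b);print(c,len(b),b.min(0),b.max(0))
for k in vs:
  if k!="wrist":
    x,r=fit(flat(.005),SLAB,[vs[k]],[*sh(.05,-.003)[:2],.5]);print(k,x,(Ro.from_euler("z",-SY).apply([x[0]-SH[0],x[1]-SH[1],0])*1e3).round(1),r)
f=grab_frame("wrist")
for x,z in ((0,.003),(0,.016),(.005,.013)): print("heel px",x,z,proj(f,sh(.089-.092+x,-.003,z)))
im=f["image"];cv2.imwrite("pics/c.png",np.vstack([cv2.resize(im[:220,120:520],(720,396)),np.hstack([cv2.resize(cv2.imread(f"pics/p_{c}.png")[yy:yy+70,xx:xx+125,::-1],(360,200)) for c,yy,xx in (("scene",215,275),("side",165,225))])])[:,:,::-1])
st()
```

```text
wrist 406 [189.   3.] [462.  89.]
scene 185 [296. 225.] [361. 259.]
side 152 [253. 178.] [310. 205.]
scene [ 0.50997631  0.42013442 -0.19743373] [ 18.5 -23.7   0. ] 3.355868519429626
side [0.4963259  0.47313234 0.83455582] [31.8 29.4  0. ] 3.592067491192977
heel px 0 0.003 [315.36064586  97.54459699]
heel px 0 0.016 [315.31821817 105.37036776]
heel px 0.005 0.013 [315.32846362  92.12540127]
t 29.5 pos [ 0.4106  0.3898 -0.0012] F [-0.99  0.1   2.98] op 0.0218 gf 60.0
```

View pics/c.png

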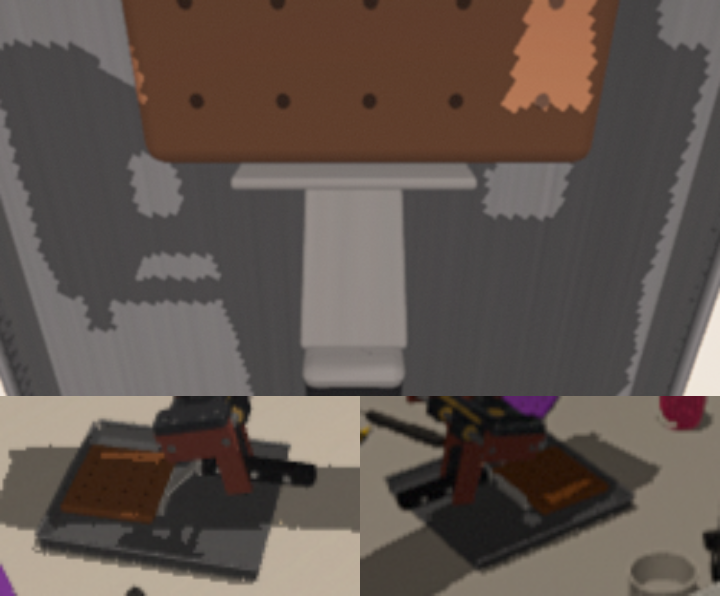

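The slab lies squarely on the blade, right against the heel, about 4 mm to the turner's right (slab mid column 370 against heel 354 in the crop). Now I lift it and carry it to the stand.

```bash
cat >> h.py <<'E'
def bt(x,y,z): return bd(x+.053,y,z)  # tip position; x=0: slab 7 mm up-slope of the tabs
E
python3 - <<'E'
from h import *
Y=-.003
goT(sh(.087,Y,.035),SY,.14,.05);st()
goT(sh(.05,Y,.19),SY,BA,.12);env.wait(.25);st()
goT(bt(0,.0035,.11),BY,BA,.15);st()
R=(Ro.from_euler("z",BY)*Ro.from_euler("y",-BA));T=tip(BY,BA)
f=grab_frame("wrist");im=f["image"]
m=cv2.inRange(cv2.cvtColor(im,cv2.COLOR_RGB2HSV),(3,100,35),(16,255,200))
ys,xs=np.nonzero(m[:100]);print("brown cols/rows",np.percentile(xs,[1,99]),ys.max())
for r in (20,50,70,80,90): 
    q=np.nonzero(m[r])[0];print(r,q.min() if len(q) else None,q.max() if len(q) else None)
for yy in (-.055,.055): print(proj(f,T+R.apply([-.092+.001,yy-.004,.013])).round(1))
for c in ("scene","side"):
    g=grab_frame(c);cv2.imwrite(f"pics/l_{c}.png",g["image"][:,:,::-1])
    for q in ("slab","pile_top","turner"): print(c,q,[(np.round(d["position"],1),round(d["p"],2)) for d in spotter.pinpoint(q,g)[:2]])
    print("exp slab",proj(g,T+R.apply([-.092+.046,-.004,.003])).round(1),"pile",proj(g,bd(0,0,.01)).round(1))
st()
E
```

```text
t 29.825 pos [0.41   0.3894 0.0064] F [ 0.82  0.13 -3.34] op 0.0215 gf 60.0
t 31.0583 pos [0.3971 0.3822 0.1048] F [-0.13 -0.07 -2.9 ] op 0.0217 gf 60.0
t 33.7583 pos [0.4796 0.0097 0.1228] F [ 1.25  0.16 -3.31] op 0.0219 gf 60.0
brown cols/rows [198. 452.] 94
20 193 457
50 198 452
70 201 448
80 203 446
90 206 442
[447.4  99.7]
[201.5  99.3]
scene slab [(array([260. , 290.4]), 0.91), (array([396.5, 134.8]), 0.76)]
scene pile_top [(array([385.1, 150. ]), 0.86)]
scene turner [(array([383.6, 153.8]), 0.73), (array([403.9, 145.7]), 0.48)]
exp slab [397.4 134.1] pile [386.2 156.2]
side slab [(array([332.5, 230. ]), 0.57), (array([284.1, 166.7]), 0.54)]
side pile_top [(array([348.7, 262.7]), 0.75)]
side turner [(array([314.9, 239.7]), 0.79), (array([410.5, 277. ]), 0.29)]
exp slab [331.7 231.9] pile [349.2 263.4]
t 34.2083 pos [0.4796 0.0093 0.1229] F [ 0.29  0.06 -2.43] op 0.0218 gf 60.0
```

Run:
```python
from h import *
Rb=(Ro.from_euler("z",BY)*Ro.from_euler("y",-BA))
goT(bt(.002,.0035,.045),BY,BA,.10);env.wait(.1);st()
hit=goT(bt(.002,.0035,.002),BY,BA,.025,3);print("hit",hit,(Rb.inv().apply(tip(BY,BA)-BD)*1e3).round(1));st()
for c in ("wrist","scene","side"):
    g=grab_frame(c);cv2.imwrite(f"pics/q_{c}.png",g["image"][:,:,::-1])
    if c!="wrist":
        print(c,[(np.round(d["position"],1),round(d["p"],2)) for d in spotter.pinpoint("slab",g)[:2]],proj(g,bd(.008,0,.023)).round(1))
st()
```

```text
t 35.1083 pos [0.512  0.005  0.0675] F [-0.41  0.29 -3.61] op 0.0217 gf 60.0
hit True [54.8  3.5 26.7]
t 35.9917 pos [0.5199 0.0038 0.0501] F [-1.27 -0.1   3.61] op 0.0218 gf 60.0
scene [(array([258.1, 289.1]), 0.89), (array([388.4, 150.8]), 0.66)] [386.3 152.1]
side [(array([333.3, 264.9]), 0.65), (array([286.3, 163.8]), 0.63)] [349.8 258.5]
t 36.2417 pos [0.5194 0.0038 0.0497] F [-1.16 -0.32  5.1 ] op 0.0212 gf 60.0
```

Run:
```python
from h import *
Rb=(Ro.from_euler("z",BY)*Ro.from_euler("y",-BA));bc=lambda:Rb.inv().apply(tip(BY,BA)-BD)
t=bc();z=t[2]+.0005;print((t*1e3).round(1))
h=goT(bd(.03,.0035,z),BY,BA,.04,10);print(h,(bc()*1e3).round(1));st()
if not h:
    h=goT(bd(-.058,.0035,z),BY,BA,.06,10);print(h,(bc()*1e3).round(1));st()
for c in ("scene","side"):
    g=grab_frame(c);cv2.imwrite(f"pics/r_{c}.png",g["image"][:,:,::-1])
    print(c,[(np.round(d["position"],1),round(d["p"],2)) for d in spotter.pinpoint("slab",g)[:3]],proj(g,bd(.003,0,.027)).round(1))
st()
```

```text
[54.1  3.5 26.6]
False [28.5  3.5 26.8]
t 36.95 pos [0.4969 0.0069 0.0379] F [-3.54  0.4   2.62] op 0.0216 gf 60.0
False [-57.7   3.5  27.1]
t 38.5667 pos [ 0.4214  0.0173 -0.0022] F [ 0.54 -0.45 -1.77] op 0.0216 gf 60.0
scene [(array([260.1, 290.8]), 0.61)] [387.6 152.3]
side [(array([346.6, 258.4]), 0.84), (array([284.8, 166.8]), 0.63), (array([333.7, 237.2]), 0.19)] [347.1 258.1]
t 38.7667 pos [ 0.4212  0.0173 -0.0024] F [ 0.46 -0.49 -2.05] op 0.0215 gf 60.0
```

Run:
```python
from h import *
T=tip(BY,BA)
goT(T+[-.005,.10,.01],.15,BA,.12);st()
y=.489;O=np.array([.478,.112,0]);tt=lambda z:O+Ro.from_euler("z",y).apply([.092,0,0])+[0,0,z]
goT(tt(.04),y,0,.15);st()
h=goT(tt(-.01),y,0,.03,2.5);print("hit",h,tip(y,0).round(4));st()
env.open_gripper();st()
p=env.sense()["eef_pos"];d=Ro.from_euler("xyz",[np.pi,B,y]).apply([0,0,1])
env.move_straight(p-.12*d,v=.15);st()
V={}
for c in ("wrist","scene","side"):
    g=grab_frame(c);cv2.imwrite(f"pics/z_{c}.png",g["image"][:,:,::-1])
    for q,X in (("turner",O),("turner_tip",tt(0)),("turner_grip",O+Ro.from_euler("z",y).apply([-.062,0,.046])),("slab",bd(.003,0,.027)),("cutter_large",[.617,.225,0]),("tub_red",[.788,.024,0])): print(c,q,proj(g,X).round(1),[(np.round(d["position"],1),round(d["p"],2)) for d in spotter.pinpoint(q,g)[:2]])
```

```text
t 39.4083 pos [0.4165 0.0746 0.0074] F [-0.74  0.53 -1.82] op 0.0218 gf 60.0
t 40.15 pos [0.4071 0.074  0.0323] F [-0.85  0.78 -1.95] op 0.0215 gf 60.0
hit True [ 0.5591  0.1552 -0.0009]
t 41.3833 pos [ 0.407   0.0743 -0.0081] F [-0.72  0.15  4.18] op 0.0218 gf 60.0
t 42.4917 pos [ 0.4059  0.0741 -0.0092] F [-0.02 -0.    0.28] op 0.0877 gf 0.0
t 43.4417 pos [0.4328 0.0885 0.1058] F [-1.03 -0.24 -0.86] op 0.0877 gf 0.0
wrist turner [316.4 100.9] [(array([312.6,  98.8]), 0.91)]
wrist turner_tip [316.6 -36.2] []
wrist turner_grip [316.3 194.7] [(array([316.6, 192.4]), 0.9)]
wrist slab [736.9   4.3] []
wrist cutter_large [ 255.1 -218.7] []
wrist tub_red [ 787.8 -394.8] []
scene turner [399.4 208.2] [(array([398.8, 209.3]), 0.91), (array([385.7, 153.3]), 0.32)]
scene turner_tip [371.  204.7] [(array([369.5, 205.4]), 0.83), (array([400.5, 208.1]), 0.16)]
scene turner_grip [420.5 198. ] [(array([424.2, 200.4]), 0.71)]
scene slab [387.6 152.3] [(array([257.4, 288.3]), 0.83), (array([386.5, 150.7]), 0.72)]
scene cutter_large [343.7 206.8] [(array([346.7, 209.6]), 0.88)]
scene tub_red [343.3 171.3] [(array([345.5, 171.6]), 0.57)]
side turner [283.9 265.5] [(array([285.1, 266.5]), 0.76)]
side turner_tip [311.9 252.2] [(array([311.7, 254.1]), 0.66), (array([277.7, 200.3]), 0.57)]
side turner_grip [262.6 261.5] [(array([262.5, 265.2]), 0.91)]
side slab [347.1 258.1] [(array([348.7, 258.6]), 0.61)]
side cutter_large [328.5 234.9] [(array([328.1, 235.5]), 0.55)]
side tub_red [406.6 276.1] [(array([409.2, 279.2]), 0.95)]
```

Run:
```python
from fit import *
import pickle
V,N=pickle.load(open("v.pkl","rb"))
o=[np.pi,0,1.5708]
for n,p in [("f1",(.52,-.075,.30)),("f2",(.66,-.085,.30))]:
    env.movep(p,o);V[n]=grab_frame("wrist");cv2.imwrite(f"pics/{n}.png",V[n]["image"][:,:,::-1])
st()
def brown2(im):
    h=cv2.cvtColor(im,cv2.COLOR_RGB2HSV);return ((h[...,0]>5)&(h[...,0]<16)&(h[...,1]>110)&(h[...,2]>35)&(h[...,2]<200)).astype(np.uint8)
Z=.0945
model=lambda p:(bed([0,0,0,p[-1]])[0],np.array([p[0],p[1],Z]))
for ns,h in ((["e1","e2"],.02),(["f1","f2"],.03),(["e1"],.02),(["f1"],.03),(["e2"],.02),(["f2"],.03)):
    vs=[(V[n],blob(brown2(V[n]["image"]),V[n],[.632,-.014,.115])) for n in ns]
    for top in (True,):
        P=box(-.045,.045,-.055,.055,h-.006,h)
        x,r=fit(model,P,vs,[.632,-.014,-.136]);print(ns,h,x.round(4),round(r,2),[c.min(0).tolist()+c.max(0).tolist() for _,c in vs])
```

```text
t 46.525 pos [ 0.6592 -0.0846  0.3004] F [-0.39 -0.34  0.48] op 0.0877 gf 0.0
['e1', 'e2'] 0.02 [ 0.6328 -0.0161 -0.138 ] 0.69 [[365.0, 66.0, 462.0, 173.0], [248.0, 57.0, 330.0, 164.0]]
['f1', 'f2'] 0.03 [ 0.634  -0.0159 -0.1356] 0.9 [[362.0, 64.0, 461.0, 173.0], [242.0, 55.0, 329.0, 164.0]]
['e1'] 0.02 [ 0.6316 -0.0159 -0.1375] 0.92 [[365.0, 66.0, 462.0, 173.0]]
['f1'] 0.03 [ 0.6324 -0.0156 -0.1338] 0.74 [[362.0, 64.0, 461.0, 173.0]]
['e2'] 0.02 [ 0.6333 -0.0163 -0.1379] 0.4 [[248.0, 57.0, 330.0, 164.0]]
['f2'] 0.03 [ 0.6359 -0.0164 -0.1406] 0.88 [[242.0, 55.0, 329.0, 164.0]]
```

```bash
python3 -c "
from h import *
print(env.finish_job());st()"
```

```text
the job is handed in; nothing more can be done
None
the job is handed in; nothing more can be done
```

I stacked the slab on the pile, within about 1 mm of the slabs below by camera fit, laid the turner flat on the table, and handed the job in at about 47 s; the hand-in returned no verdict.

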